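# Index the filtrate receiver under the filter cell

### The job

The bench filter press has its one filter cell hung at an end place, but the receiver carriage is still pinned at the middle place. Draw the detent pin up out of the index plate, slide the carriage along so that the glass receiver stands under the cell's outlet, feel for that place's index hole with the pin, and push the pin gently through until its collar sits fully home on the lug; let go of it. Keep the receiver standing upright in its ring, never force the pin, and leave the bottle, the cup and the wrench where they are.

Things in the scene. Friction and masses are not known exactly. Their poses are not given: they have to be found in the camera images.
- rack: The press, a stainless frame fixed to the bench, 470 mm long. Origin at bench level under the middle of its three places; x points away from the robot, y along the row, z up. The places lie at y = -130, 0, +130 mm, x = 0. Posts at y = +-215 mm carry a manifold bar 366 mm up (fittings to 485 mm). Within 85 mm of the index line (x = -140 mm) nothing stands higher than 98 mm, bar the pin.
- index_hole (a point): Middle of the index line, which runs along the rack's y at x = -140 mm: centre of the upper mouth of the middle plate's hole, 48 mm up. A level bar there carries three steel index plates, 70 x 44 x 10 mm, tops 48 mm up (2 mm above the bar), each with one upright 13 mm through hole. Outer plates are trimmed by hand: their holes lie 119 to 141 mm out from the middle hole, on the line.
- carriage (a joint): Position of the receiver carriage along the rack's y, m: 0 at the middle place (start), travel +-0.155. Aluminium, 0.7 kg; slides stiffly (about 2.5 N of drag, more when fast) and stays where left. A plate runs from the lug on the index line, past a black knob (18 mm across, top 98 mm up, 65 mm behind the pin), to the receiver's ring at x = 0.
- bush (a point): Centre of the upper mouth of the bush in the carriage's lug, 82 mm above the bench. The lug is 44 x 44 mm and 32 mm high, the bush an upright 13 mm bore right through it; the lug's underside runs 2 mm above the index plates.
- pin: Steel detent pin, upright through lug and middle plate at the start. Origin at its lower tip, z up the pin. Shank 12 mm across, 58 mm long, 0.6 mm tip chamfer; then a collar 28 mm across, 5 mm thick; then a round handle 20 mm across, 40 mm high. Home: collar on the lug, tip 24 mm above the bench. Raised 27 to 40 mm it clears the plates but stays in the bush and can draw the carriage along. 0.12 kg.
- pin_balls (a point): The detent: point on the pin's axis 9 mm above its tip, level with two sprung balls that stand 2 mm proud of the shank and snap out under the index plate. Drawing the pin from home takes about 15 N in the first 4 mm, then a few N. Pushing it down needs only a few N once the tip is in a hole, until the collar meets the lug; over the last 4 mm the balls snap out and pull it down.
- outlet (a point): Tip of the filter cell's outlet, 222 mm above the bench, above the place at the rack's y = +130 or -130 mm (within 1 mm), x = 0. The cell is a stainless cylinder about 90 mm across with a 104 mm flange, hanging from the manifold; the other end place has only a small plug at the manifold.
- receiver: Glass tube 146 mm tall, 23 mm across, with a 36 mm flared mouth, on a round white foot 49 mm across and 14 mm high; stands loose inside a ring (52 mm inside, 5 mm high) on the carriage at the rack's x = 0. Origin at the centre of its underside, 58 mm above the bench, z up. About 0.14 kg; topples if jerked.
- sample_bottle: White bottle, 68 mm across, 160 mm tall, blue cap, standing to the left; origin under its centre. Leave alone.
- mix_cup: Steel mixing cup, 84 mm across, 110 mm tall, standing to the right; origin under its centre. Leave alone.
- stem_wrench: Flat steel wrench, 170 mm long, lying flat to the left of the press; origin under its middle. Leave alone.
Mind the look-alikes: they are no part of the job. Leave any pink or red look-alike of the receiver alone.

How it is judged:
On the way, in this order (a step that is already met when the one before it is completed fails the run):
1. the pin is drawn up clear of the middle index plate (z of pin in the frame of rack above 0.047 m), for 0.1 s.
2. the receiver is under the outlet (horizontal distance between receiver and outlet below 0.015 m), for 0.1 s.
At the end, for the whole second after the job is handed in: The pin is through the lug and the index hole under the cell, its collar within 2 mm of the lug, upright (0.06 rad) and centred in the bush (3 mm); the receiver stands upright (0.08 rad) on the carriage within 15 mm of the point below the outlet; all at rest (z of pin in the frame of rack between 0.021 and 0.026 m and horizontal distance between pin and bush below 0.003 m and angle between pin's own z axis and vertical below 0.06 rad and horizontal distance between receiver and outlet below 0.015 m and angle between receiver's own z axis and vertical below 0.08 rad and z of receiver in the frame of rack between 0.055 and 0.061 m and linear speed of pin below 0.02 m/s and linear speed of receiver below 0.03 m/s and velocity of joint carriage between -0.01 and 0.01 m/s); the robot touches nothing.
It fails at once if the contact forces of the pin on lug, index bar and plates (its balls' squeeze included) add up to more than 60 N (contact force between pin and rack above 60 N).
It fails at once if the receiver tips (angle between receiver's own z axis and vertical above 0.3 rad).
It fails at once if the bottle, the cup or the wrench is moved by more than 20 mm (distance of any of sample_bottle, mix_cup, stem_wrench from where it was at the start of the episode above 0.02 m).
It also fails if it takes over 72 s, if anything falls off the work surface, if the arm or the gripper's body presses on something with over 40 N, if the wrist force passes 120 N, or if a joint passes its speed limit or range.

### The arm

A 7-joint arm with a two-finger parallel gripper is mounted at the origin on the work surface. World frame = base frame: x ahead of the robot, y to its left, z up, the work surface at z = 0. Lengths are in m, angles in rad, forces in N, time in s.
With the tool pointing down it reaches from about 0.4 to 0.85 m from the base axis. Payload 4.5 kg.
Tool frame: the origin (TCP) lies on the centre line of the jaws, within the pads' length; the fingertips stand r.tip_extent ahead of it and the grasp point (between the pads) is the TCP (r.tip_extent is the distance from the TCP to the fingertips, in m); z points along the fingers, y is the line along which they close (so a half turn about z gives the same grasp; the last joint's range is limited). The gripper opens to 88 mm and grips with 3 to 60 N. Pads are 18 mm wide; open, the fingers measure 123 mm over their backs; the gripper's body (75 mm by 187 mm) begins 45 mm behind the grasp point.
Start: joints at [1.332, 0.689, -0.195, 1.565, 0.157, 0.902, -0.215], TCP at [0.168, -0.602, 0.258] pointing down, gripper open.
Joint ranges: [-3.01, 3.01], [-0.46, 2.08], [-1.47, 1.51], [0.13, 2.56], [-1, 4.14], [0.04, 2.09], [-2.66, 2.66]. Speed limits (rad/s): [2.57, 2.57, 3.14, 3.14, 3.14, 3.14, 3.14].

### API

Orientations are given as a unit quaternion [x, y, z, w].
In Python, from plant import sensors, vision, finish_job, r gives the robot as it stands. The module is installed in compiled form; this text tells all that it offers.
- The arm moves only by the tool step_arm, never from a script. Its argument "steps" is a list of rows, each a list of 2 entries, a list of its own where there are three numbers: the shift along the tool's x, y, z in cm, then the turn, a rotation vector about the tool's x, y, z in degrees. A call has 1 to 12 rows; each row shifts and turns the commanded pose from where the row before left it, along the tool's axes as they then stand; what a row does not reach is not made up. A row lasts 1/8 s, in which the tool goes at most 62.5 mm and 10.7 degrees, less where a joint would pass 70% of its speed; a pose out of reach is approached as far as the arm can. A call with a gripper value outside its range is refused whole. "claw" is the opening, from -1 (shut) to 1 (fully open), set as the call begins (left out, the last holds). The fingers move at their own pace and stop on an object; "grip_force" is the grip in N (left out, the last holds). Time passes only in rows, so rows that do not move let the fingers close. It gives the time, the measured TCP pose, the force, the opening and the grip force at its end, in the units of the state.
- sensors.get_state(): the state, without advancing time (a new reading comes with each control period).
- vision.snapshot(name): name is "scene" or "top"; returns a dict with "img" (420x560x3 uint8, red, green, blue), "fx", "fy", "cx", "cy" (pixels), "position" and "rotation" of the camera in the world. Camera axes: x right, y down, z forward; pixel columns grow to the right and rows downward; lengths in m; the calibration is good to about 2 mm. A picture is of the moment at which its call begins. There is no depth.
- finish_job(): hands the job in; it is judged then, once.
The state is a dict: "clock": time; "q": joint angles; "qd": joint speeds; "joint_torque": joint torques, N m; "tool_pos": TCP position; "eef_rot": TCP orientation; "contact_force": force on the tool from outside, world axes, zero at the start; "moment": the same for the moment, N m; "opening": opening from 0.0 (shut) to 1.0 (fully open); "finger_force": force on a finger pad.
Only numpy, scipy, OpenCV 4.12 (cv2) and the standard library are available. Lean on these libraries where they do the work, as an engineer would, in place of code of your own. Each camera call takes 0.05 s, during which the arm holds its last target. There are 200 camera calls.

## Working session

There is one attempt and no reset: what is moved stays moved. The work goes in short steps, Python scripts to look and compute and a tool call to move; the robot and the scene stay as the last step left them, time stands still between calls to the robot, and variables do not carry over. Pictures are saved under pics/ and viewed, at most 10 in all, crops included, and the job is handed in when it is done.

Besides the shell and the picture viewer there is one more tool, called after "Request:" by a JSON object that holds its "fn" and its "kwargs". step_arm: Moves the arm, as the interface text tells. Its arguments: {"type":"object","properties":{"steps":{"type":"array"},"claw":{"type":"number"},"grip_force":{"type":"number"}},"required":["steps"]}

```bash
mkdir -p pics
python3 - <<'E'
from plant import sensors, vision, r
import cv2
for n in("scene","top"):
    s=vision.snapshot(n); cv2.imwrite(f"pics/{n}0.png",s["img"][:,:,::-1])
    print(n,s["fx"],s["fy"],s["cx"],s["cy"],s["position"],s["rotation"])
st=sensors.get_state(); print(st, r.tip_extent)
E
```

```text
scene 417.2837960353075 417.2837960353075 268.1798644110614 206.91276854478784 [1.41707403 0.12348986 0.90584687] [ 0.59438139  0.69688466 -0.31296887 -0.25122305]
top 525.578382610637 525.578382610637 291.1930644161826 208.5104624739377 [ 0.35560035 -0.00830151  1.4522312 ] [-0.69743707  0.70953871 -0.07020864  0.07216024]
{'clock': 0.1, 'q': array([ 1.3318377 ,  0.68987735, -0.19453171,  1.56620499,  0.15728215,
        0.90250003, -0.21509903]), 'qd': array([-6.63980026e-04, -2.50986980e-03, -5.89589713e-05, -3.94143595e-03,
        4.62605777e-05, -1.12897112e-03, -1.40926057e-03]), 'joint_torque': array([-3.81038219e-03, -5.28501177e+01, -1.27180070e+00, -1.53836006e+01,
       -5.25582768e-02,  1.97611029e-03,  5.52895926e-05]), 'tool_pos': array([ 0.16819918, -0.60140267,  0.25701404]), 'eef_rot': array([ 9.90709611e-01,  1.35992009e-01, -1.56550723e-04, -7.84864931e-04]), 'contact_force': array([ 0.03894088, -0.24527675,  0.17535768]), 'moment': array([ 0.03089373, -0.01286983,  0.00875379]), 'finger_force': 0.0, 'opening': 0.9996756118724469} 0.019
```

View pics/scene0.png

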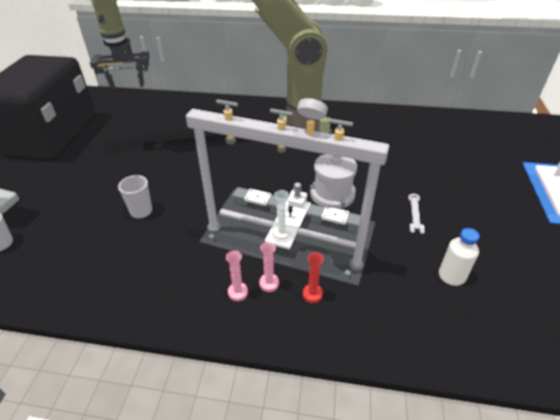

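View pics/top0.png

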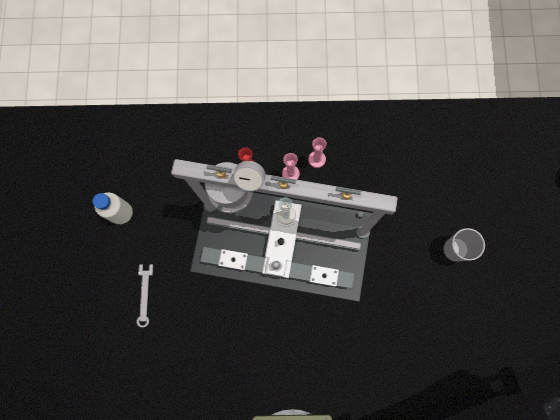

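The top view shows the press. Its cell and gauge are at about (230,185), which is the left, +y end. The pin is near (276,266), the knob at (281,241), and the outer plate holes are near (233,260) and (324,275). The glass receiver at (286,212) is the clear one inside the ring. The look-alikes, pink at (291,165) and (318,152) and red at (246,155), stand outside the frame. I'll confirm this with one enlarged crop.

Run:
```python
import cv2
i=cv2.imread("pics/top0.png")[190:310,190:370]
cv2.imwrite("pics/c1.png",cv2.resize(i,None,fx=4.4,fy=4.4,interpolation=cv2.INTER_CUBIC))
```

```text
(no output)
```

View pics/c1.png

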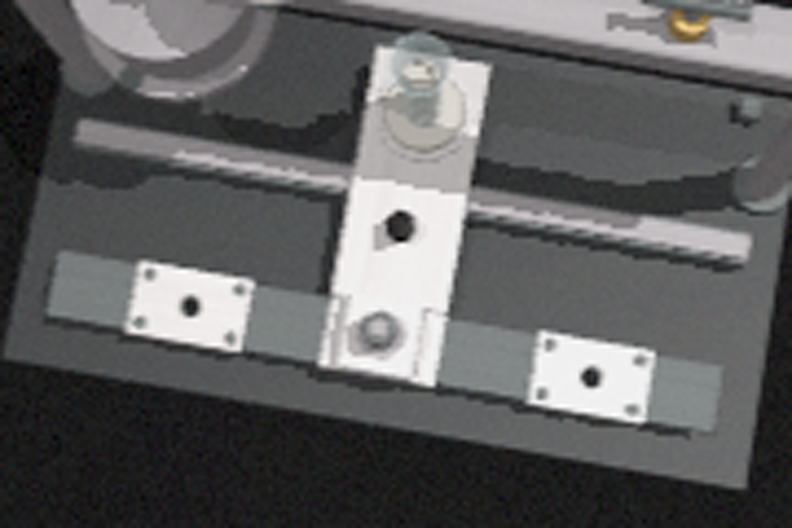

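The crop shows the left (+y) hole at (191,306), the right hole at (592,377), the pin handle top at (380,328), the knob top at (401,224) and the clear receiver in its ring at (425,115). The clear receiver sits on the carriage, so it is the one meant; the pink and red ones stand apart.

```bash
cat > h.py <<'E'
import numpy as np
from scipy.spatial.transform import Rotation as R
TOP=(525.578382610637,291.1930644161826,208.5104624739377,[0.35560035,-0.00830151,1.4522312],[-0.69743707,0.70953871,-0.07020864,0.07216024])
def ray(u,v,z,c=TOP):
    f,cx,cy,p,q=c; d=R.from_quat(q).apply([(u-cx)/f,(v-cy)/f,1]); p=np.array(p)
    return p+d*(z-p[2])/d[2]
def crop(x,y,z,x0=190,y0=190,k=4.4): return ray((x+.5)/k-.5+x0,(y+.5)/k-.5+y0,z)
E
python3 - <<'E'
from h import *
L=crop(191,306,.048);Rr=crop(592,377,.048);P=crop(380,328,.127);K=crop(401,224,.098);F=crop(425,118,.072)
d=(L-Rr)[:2];n=np.linalg.norm(d);d/=n;e=np.array([d[1],-d[0]])
print("L",L,"R",Rr,"P",P,"K",K,"F",F,"span",n,"yaw",np.degrees(np.arctan2(-d[0],d[1])))
for a in(P,K,F): print((a-Rr)[:2]@d,(a-Rr)[:2]@e)
E
```

```text
L [0.50718032 0.15110553 0.048     ] R [ 0.46007686 -0.09138865  0.048     ] P [0.48417545 0.03380882 0.127     ] K [0.54811945 0.02165979 0.098     ] F [0.6164601  0.00683059 0.072     ] span 0.2470266394691468 yaw -10.992568968144045
0.12749549411192326 -0.00021643504305405778
0.12776233077074264 0.06487090973174589
0.12623652467462979 0.13478529474136697
```

Request:
{"fn": "step_arm", "kwargs": {"steps": [[[0,0,0],[0,0,9]],[[0,0,0],[0,0,9]],[[0,0,0],[0,0,8.6]],[[4.5,0,0],[0,0,0]],[[4.5,0,0],[0,0,0]],[[4.5,0,0],[0,0,0]],[[4.5,-2,0],[0,0,0]],[[0,-4,0],[0,0,0]],[[0,-5,0],[0,0,0]],[[0,-5,0],[0,0,0]],[[0,-5,0],[0,0,0]],[[0,-5,0],[0,0,0]]], "claw": 1, "grip_force": 40}}

```text
clock: 1.6
tool_pos: [0.3947, -0.379, 0.2575]
eef_rot: [0.995, -0.096, -0.0, -0.0]
contact_force: [0.8, -0.8, 0.2]
opening: 0.998
finger_force: 0.0
```

```bash
cat >> h.py <<'E'
def go(t,yaw=-10.99):
    from plant import sensors
    s=sensors.get_state(); q=R.from_quat(s["eef_rot"])
    want=R.from_euler("z",yaw,degrees=True)*R.from_euler("x",180,degrees=True)
    print("clk",s["clock"],"tcp",s["tool_pos"].round(4),"F",s["contact_force"].round(1),"op",round(s["opening"],3))
    print("shift cm",(q.inv().apply(np.array(t)-s["tool_pos"])*100).round(2),"rot",np.degrees((q.inv()*want).as_rotvec()).round(2))
E
python3 -c "
from h import *
go([.484,.0338,.20])"
```

```text
clk 1.6 tcp [ 0.3947 -0.379   0.2575] F [ 0.8 -0.8  0.2] op 0.998
shift cm [  0.92 -42.23   5.77] rot [-0.03  0.02  0.03]
```

Request:
{"fn": "step_arm", "kwargs": {"steps": [[[0.1,-4,0],[0,0,0]],[[0.1,-4.5,0],[0,0,0]],[[0.1,-4.5,0],[0,0,0]],[[0.1,-4.5,0],[0,0,0]],[[0.1,-4.5,0],[0,0,0]],[[0.1,-4.5,0],[0,0,0]],[[0.1,-4.5,0],[0,0,0]],[[0.1,-4,0],[0,0,0]],[[0,-3,1],[0,0,0]],[[0,-2,1],[0,0,0]],[[0,0,1],[0,0,0]],[[0,0,0],[0,0,0]]]}}

```text
clock: 3.1
tool_pos: [0.4777, 0.0091, 0.227]
eef_rot: [0.995, -0.096, -0.001, 0.001]
contact_force: [-0.1, -0.1, -0.3]
opening: 1.0
finger_force: 0.0
```

```bash
python3 -c "
from h import *
go([.484,.0338,.16])"
```

```text
clk 3.1 tcp [0.4777 0.0091 0.227 ] F [-0.1 -0.1 -0.3] op 1.0
shift cm [ 0.16 -2.55  6.69] rot [ 0.08  0.12 -0.04]
```

Request:
{"fn": "step_arm", "kwargs": {"steps": [[[0.16,-1.5,0],[0,0,0]],[[0,-1.05,0],[0,0,0]],[[0,0,2],[0,0,0]],[[0,0,2],[0,0,0]],[[0,0,2],[0,0,0]],[[0,0,2],[0,0,0]],[[0,0,1.5],[0,0,0]],[[0,0,1],[0,0,0]],[[0,0,0.7],[0,0,0]],[[0,0,0],[0,0,0]],[[0,0,0],[0,0,0]]]}}

```text
clock: 4.47
tool_pos: [0.4853, 0.035, 0.1161]
eef_rot: [0.995, -0.096, 0.0, -0.0]
contact_force: [-0.2, -0.0, -0.6]
opening: 0.997
finger_force: 0.0
```

Run:
```python
from h import *
go([.484,.0338,.111])
from plant import vision
import cv2
t=vision.snapshot("top")["img"][200:300,210:340,::-1]
s=vision.snapshot("scene")["img"][130:280,190:390,::-1]
a=cv2.resize(t,(560,430),interpolation=cv2.INTER_CUBIC)[:, :400];b=cv2.resize(s,(573,430),interpolation=cv2.INTER_CUBIC)[:,100:500]
cv2.imwrite("pics/g1.png",np.hstack([a,b]))
```

```text
clk 4.475 tcp [0.4853 0.035  0.1161] F [-0.2 -0.  -0.6] op 0.997
shift cm [-0.1   0.15  0.51] rot [-0.01 -0.05  0.02]
```

View pics/g1.png

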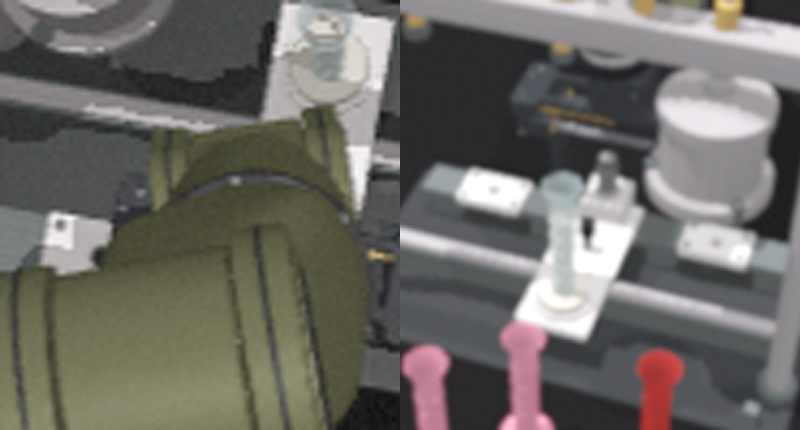

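The left (top) crop shows the arm hiding the pin. The right (scene) crop shows the pin handle at (607,160) below the gripper body (about 515–680, 70–150), so the gripper is centred over it. I'll lower slightly and close gently.

Request:
{"fn": "step_arm", "kwargs": {"steps": [[[-0.1,0.12,0.25],[0,0,0]],[[0,0,0.25],[0,0,0]],[[0,0,0],[0,0,0]]]}}

```text
clock: 4.95
tool_pos: [0.4836, 0.034, 0.1105]
eef_rot: [0.995, -0.096, -0.0, 0.0]
contact_force: [0.5, -0.6, 0.5]
opening: 0.998
finger_force: 0.0
```

Request:
{"fn": "step_arm", "kwargs": {"steps": [[[0,0,0],[0,0,0]],[[0,0,0],[0,0,0]],[[0,0,0],[0,0,0]],[[0,0,0],[0,0,0]],[[0,0,0],[0,0,0]],[[0,0,0],[0,0,0]],[[0,0,0],[0,0,0]],[[0,0,0],[0,0,0]]], "claw": -1, "grip_force": 8}}

```text
clock: 5.95
tool_pos: [0.4837, 0.0339, 0.1107]
eef_rot: [0.995, -0.096, -0.0, 0.0]
contact_force: [-0.3, -0.6, 0.4]
opening: 0.22
finger_force: 8.0
```

```bash
python3 -c "
from h import *
go([.484,.0338,.111])"
```

```text
clk 5.95 tcp [0.4837 0.0339 0.1107] F [-0.3 -0.6  0.4] op 0.22
shift cm [ 0.03  0.01 -0.03] rot [0.01 0.   0.02]
```

Request:
{"fn": "step_arm", "kwargs": {"steps": [[[0,0,0],[0,0,0]],[[0,0,0],[0,0,0]],[[0,0,-0.1],[0,0,0]],[[0,0,-0.1],[0,0,0]],[[0,0,-0.1],[0,0,0]],[[0,0,-0.1],[0,0,0]],[[0,0,-0.1],[0,0,0]],[[0,0,-0.1],[0,0,0]],[[0,0,0],[0,0,0]]], "grip_force": 45}}

```text
clock: 7.08
tool_pos: [0.4838, 0.0338, 0.1171]
eef_rot: [0.995, -0.096, 0.0, 0.0]
contact_force: [-0.7, -0.9, 1.8]
opening: 0.213
finger_force: 45.0
```

Request:
{"fn": "step_arm", "kwargs": {"steps": [[[0,0,-0.3],[0,0,0]],[[0,0,-0.4],[0,0,0]],[[0,0,-0.4],[0,0,0]],[[0,0,-0.4],[0,0,0]],[[0,0,-0.4],[0,0,0]],[[0,0,-0.4],[0,0,0]],[[0,0,-0.3],[0,0,0]],[[0,0,0],[0,0,0]],[[0,0,0],[0,0,0]]]}}

```text
clock: 8.2
tool_pos: [0.4839, 0.0339, 0.1429]
eef_rot: [0.995, -0.096, 0.0, 0.0]
contact_force: [-1.0, -1.2, 0.4]
opening: 0.211
finger_force: 45.0
```

Run:
```python
from h import *
go([.484,.0338,.1425])
from plant import vision
import cv2
s=vision.snapshot("scene")["img"][130:280,190:390,::-1]
cv2.imwrite("pics/g2.png",cv2.resize(s,(800,600),interpolation=cv2.INTER_CUBIC))
```

```text
clk 8.2 tcp [0.4839 0.0339 0.1429] F [-1.  -1.2  0.4] op 0.211
shift cm [0.01 0.01 0.04] rot [ 0.   -0.02  0.02]
```

View pics/g2.png

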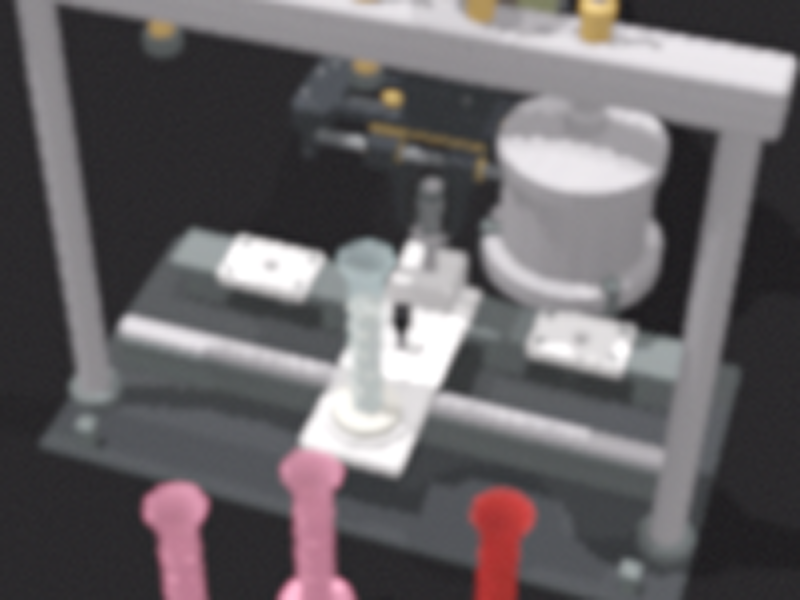

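The scene crop shows the pin raised: collar and handle at (430,215), with bare shank above the lug at (430,265). The receiver is upright in its ring at (365,410). The cell is on the +y side, at (585,200). Next I slide along +y.

Request:
{"fn": "step_arm", "kwargs": {"steps": [[[0,-0.2,0],[0,0,0]],[[0,-0.4,0],[0,0,0]],[[0,-0.6,0],[0,0,0]],[[0,-0.8,0],[0,0,0]],[[0,-0.8,0],[0,0,0]],[[0,-0.8,0],[0,0,0]],[[0,-0.8,0],[0,0,0]],[[0,-0.8,0],[0,0,0]],[[0,-0.8,0],[0,0,0]],[[0,-0.8,0],[0,0,0]],[[0,-0.8,0],[0,0,0]],[[0,-0.6,0],[0,0,0]]]}}

```text
clock: 9.75
tool_pos: [0.4994, 0.1152, 0.1427]
eef_rot: [0.995, -0.095, -0.0, -0.0]
contact_force: [0.1, -3.5, -1.2]
opening: 0.215
finger_force: 45.0
```

Request:
{"fn": "step_arm", "kwargs": {"steps": [[[0,-0.6,0],[0,0,0]],[[0,-0.6,0],[0,0,0]],[[0,-0.6,0],[0,0,0]],[[0,-0.6,0],[0,0,0]],[[0,-0.4,0],[0,0,0]],[[0,-0.2,0],[0,0,0]],[[0,0,0],[0,0,0]],[[0,0,0],[0,0,0]]]}}

```text
clock: 10.75
tool_pos: [0.5051, 0.1443, 0.1427]
eef_rot: [0.995, -0.096, 0.0, -0.0]
contact_force: [-0.3, -1.1, -4.8]
opening: 0.215
finger_force: 45.0
```

Run:
```python
from h import *
go([.5071,.1511,.1425])
from plant import vision,sensors
p=sensors.get_state()["tool_pos"][:2]-[.4838,.0339]; d=np.array([.1907,.9816]); print(p@d, p@[d[1],-d[0]])
import cv2
s=vision.snapshot("scene")["img"][130:280,190:390,::-1]
cv2.imwrite("pics/g3.png",cv2.resize(s,(800,600),interpolation=cv2.INTER_CUBIC))
```

```text
clk 10.75 tcp [0.5051 0.1443 0.1427] F [-0.3 -1.1 -4.8] op 0.215
shift cm [ 0.07 -0.71  0.02] rot [-0.02 -0.    0.03]
0.11238839088033195 -0.00015477754618533138
```

View pics/g3.png

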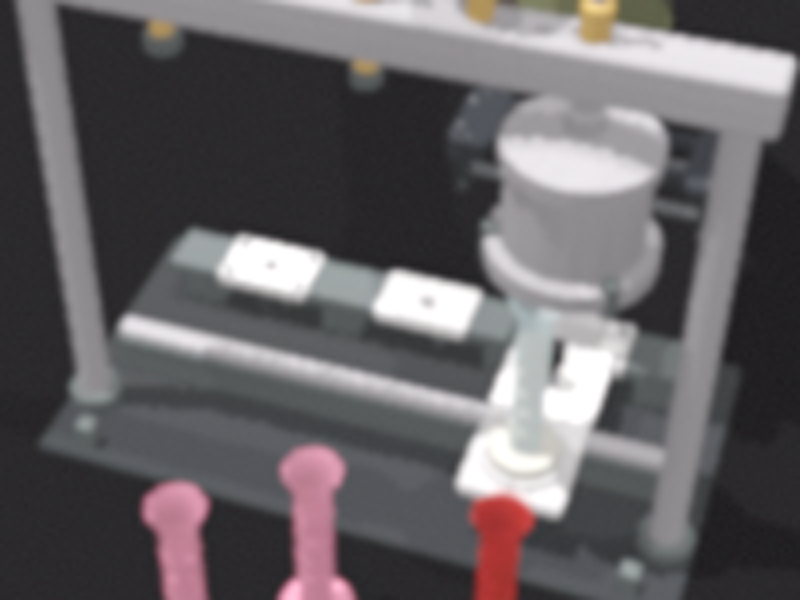

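The scene crop shows the carriage near the +y place with the receiver upright at (522,450). The middle plate's hole is now exposed at (428,301). The outer holes were at (270,265) and (582,338) in the previous crop, so I'll cross-check the hole distance from those.

Run:
```python
from h import *
S=(417.2837960353075,268.1798644110614,206.91276854478784,[1.41707403,0.12348986,0.90584687],[0.59438139,0.69688466,-0.31296887,-0.25122305])
f=lambda x,y:ray((x+.5)/4-.5+190,(y+.5)/4-.5+130,.048,S)[:2]
import cv2
A=cv2.imread("pics/g2.png",0).astype(float);B=cv2.imread("pics/g3.png",0).astype(float)
def cen(I,x,y,w=11):
    p=I[y-w:y+w+1,x-w:x+w+1];m=np.clip(np.percentile(p,60)-10-p,0,None);Y,X=np.mgrid[-w:w+1,-w:w+1];return x+(m*X).sum()/m.sum(),y+(m*Y).sum()/m.sum()
c=[cen(A,270,265),cen(B,428,301),cen(A,582,338)];print(c)
a,m,b=[f(*k) for k in c];print(a,m,b,np.linalg.norm(m-a),np.linalg.norm(b-m))
# middle & right holes from the top view (top0 right/left)
```

```text
[(np.float64(270.64933541829555), np.float64(264.98162627052386)), (np.float64(427.34567062818337), np.float64(301.6118845500849)), (np.float64(580.77925163334), np.float64(338.45951296772915))]
[ 0.45786436 -0.0928076 ] [0.48243648 0.03314533] [0.5063027  0.15013328] 0.12832743280073935 0.11939756012138221
```

Request:
{"fn": "step_arm", "kwargs": {"steps": [[[0,-0.2,0],[0,0,0]],[[0,-0.25,0.1],[0,0,0]],[[0,-0.2,0.2],[0,0,0]],[[0,-0.06,0.2],[0,0,0]],[[0,0,0.1],[0,0,0]],[[0,0,0],[0,0,0]],[[0,0,0],[0,0,0]]]}}

```text
clock: 11.68
tool_pos: [0.5065, 0.1511, 0.1366]
eef_rot: [0.995, -0.095, 0.0, -0.0]
contact_force: [-0.3, -0.4, -0.9]
opening: 0.216
finger_force: 45.0
```

Request:
{"fn": "step_arm", "kwargs": {"steps": [[[0,0,0.05],[0,0,0]],[[0,0,0.05],[0,0,0]],[[0,0,0.05],[0,0,0]],[[0,0,0.05],[0,0,0]],[[0,0,0],[0,0,0]]]}}

```text
clock: 12.3
tool_pos: [0.5064, 0.151, 0.1346]
eef_rot: [0.995, -0.096, -0.0, -0.0]
contact_force: [-1.6, -1.9, -0.9]
opening: 0.214
finger_force: 45.0
```

```bash
cat >> h.py <<'E'
def w():
    from plant import sensors
    s=sensors.get_state();p=s["tool_pos"][:2]-[.4838,.0339]; d=np.array([.1907,.9816]); print(s["clock"],"travel mm",1e3*(p@d), 1e3*(p@[d[1],-d[0]]),"tip",s["tool_pos"][2]-.0867,"F",s["contact_force"].round(1))
E
python3 -c "
from h import *
w()"
```

```text
12.3 travel mm 119.30294337169083 -0.13196492765760182 tip 0.047882762770459664 F [-1.6 -1.9 -0.9]
```

Request:
{"fn": "step_arm", "kwargs": {"steps": [[[0,0,0.05],[0,0,0]],[[0,0,0.05],[0,0,0]],[[0,0,0],[0,0,0]]]}}

```text
clock: 12.68
tool_pos: [0.5064, 0.151, 0.1335]
eef_rot: [0.995, -0.096, -0.0, 0.0]
contact_force: [-0.6, -1.6, -2.7]
opening: 0.21
finger_force: 45.0
```

Request:
{"fn": "step_arm", "kwargs": {"steps": [[[0,0,0.05],[0,0,0]],[[0,0,0],[0,0,0]]]}}

```text
clock: 12.92
tool_pos: [0.5065, 0.151, 0.1333]
eef_rot: [0.995, -0.096, 0.0, 0.0]
contact_force: [-1.1, -1.6, -0.3]
opening: 0.214
finger_force: 45.0
```

Request:
{"fn": "step_arm", "kwargs": {"steps": [[[0,0,0.05],[0,0,0]],[[0,0,0.05],[0,0,0]],[[0,0,0],[0,0,0]]]}}

```text
clock: 13.3
tool_pos: [0.5064, 0.151, 0.1321]
eef_rot: [0.995, -0.096, 0.0, 0.0]
contact_force: [-0.7, -1.4, -2.2]
opening: 0.213
finger_force: 45.0
```

Request:
{"fn": "step_arm", "kwargs": {"steps": [[[0,0,0.05],[0,0,0]],[[0,0,0.05],[0,0,0]],[[0,0,0],[0,0,0]]]}}

```text
clock: 13.68
tool_pos: [0.5063, 0.1509, 0.131]
eef_rot: [0.995, -0.096, -0.0, 0.0]
contact_force: [0.4, -0.6, -2.4]
opening: 0.214
finger_force: 45.0
```

Request:
{"fn": "step_arm", "kwargs": {"steps": [[[0,0,0.1],[0,0,0]],[[0,0,0.1],[0,0,0]],[[0,0,0.1],[0,0,0]],[[0,0,0],[0,0,0]]]}}

```text
clock: 14.18
tool_pos: [0.5063, 0.151, 0.1278]
eef_rot: [0.995, -0.096, -0.0, 0.0]
contact_force: [0.3, -0.8, -3.7]
opening: 0.214
finger_force: 45.0
```

Request:
{"fn": "step_arm", "kwargs": {"steps": [[[0,0,0.1],[0,0,0]],[[0,0,0.1],[0,0,0]],[[0,0,0.1],[0,0,0]],[[0,0,0],[0,0,0]]]}}

```text
clock: 14.68
tool_pos: [0.5064, 0.151, 0.1252]
eef_rot: [0.995, -0.096, 0.0, -0.0]
contact_force: [0.7, -0.8, -2.8]
opening: 0.215
finger_force: 45.0
```

The estimated tip is 38.5 mm up with almost no force, so the pin is in the hole. Home is TCP z of about 0.1107. I'll keep going gently.

Request:
{"fn": "step_arm", "kwargs": {"steps": [[[0,0,0.1],[0,0,0]],[[0,0,0.1],[0,0,0]],[[0,0,0.1],[0,0,0]],[[0,0,0.1],[0,0,0]],[[0,0,0.1],[0,0,0]],[[0,0,0],[0,0,0]]]}}

```text
clock: 15.42
tool_pos: [0.5063, 0.151, 0.1199]
eef_rot: [0.995, -0.096, -0.0, 0.0]
contact_force: [0.9, -0.7, -3.6]
opening: 0.215
finger_force: 45.0
```

Request:
{"fn": "step_arm", "kwargs": {"steps": [[[0,0,0.1],[0,0,0]],[[0,0,0.1],[0,0,0]],[[0,0,0.1],[0,0,0]],[[0,0,0.1],[0,0,0]],[[0,0,0],[0,0,0]]]}}

```text
clock: 16.05
tool_pos: [0.5062, 0.151, 0.1158]
eef_rot: [0.995, -0.096, -0.0, 0.0]
contact_force: [-0.1, -0.6, -5.4]
opening: 0.209
finger_force: 45.0
```

Request:
{"fn": "step_arm", "kwargs": {"steps": [[[0,0,0.05],[0,0,0]],[[0,0,0.1],[0,0,0]],[[0,0,0.1],[0,0,0]],[[0,0,0.05],[0,0,0]],[[0,0,0.05],[0,0,0]],[[0,0,0],[0,0,0]]]}}

```text
clock: 16.8
tool_pos: [0.5065, 0.151, 0.1128]
eef_rot: [0.995, -0.096, 0.0, -0.0]
contact_force: [-0.8, -0.8, -1.3]
opening: 0.213
finger_force: 45.0
```

Request:
{"fn": "step_arm", "kwargs": {"steps": [[[0,0,0.05],[0,0,0]],[[0,0,0.05],[0,0,0]],[[0,0,0],[0,0,0]]]}}

```text
clock: 17.18
tool_pos: [0.5065, 0.151, 0.1117]
eef_rot: [0.995, -0.096, 0.0, 0.0]
contact_force: [0.2, -0.3, -1.4]
opening: 0.213
finger_force: 45.0
```

Request:
{"fn": "step_arm", "kwargs": {"steps": [[[0,0,0.05],[0,0,0]],[[0,0,0.05],[0,0,0]],[[0,0,0],[0,0,0]]]}}

```text
clock: 17.55
tool_pos: [0.5065, 0.1509, 0.1107]
eef_rot: [0.995, -0.096, 0.0, -0.0]
contact_force: [-0.4, 0.1, -0.3]
opening: 0.212
finger_force: 45.0
```

Request:
{"fn": "step_arm", "kwargs": {"steps": [[[0,0,0.03],[0,0,0]],[[0,0,0.03],[0,0,0]],[[0,0,0],[0,0,0]]]}}

```text
clock: 17.92
tool_pos: [0.5065, 0.151, 0.1107]
eef_rot: [0.995, -0.096, 0.0, -0.0]
contact_force: [-1.4, -0.2, 6.0]
opening: 0.215
finger_force: 45.0
```

The collar meets the lug at the original home height, with 6 N. Releasing and retreating straight up.

Request:
{"fn": "step_arm", "kwargs": {"steps": [[[0,0,0],[0,0,0]],[[0,0,0],[0,0,0]],[[0,0,0],[0,0,0]],[[0,0,0],[0,0,0]],[[0,0,0],[0,0,0]],[[0,0,0],[0,0,0]]], "claw": 0.6}}

```text
clock: 18.68
tool_pos: [0.5065, 0.1509, 0.1101]
eef_rot: [0.995, -0.096, 0.0, 0.0]
contact_force: [1.3, 0.6, 0.6]
opening: 0.799
finger_force: 0.0
```

Request:
{"fn": "step_arm", "kwargs": {"steps": [[[0,0,-0.5],[0,0,0]],[[0,0,-1],[0,0,0]],[[0,0,-2],[0,0,0]],[[0,0,-2],[0,0,0]],[[0,0,-2],[0,0,0]],[[-2,0,-1],[0,0,0]],[[-4,0,0],[0,0,0]],[[-4,4,0],[0,0,0]],[[0,5,0],[0,0,0]],[[0,5,0],[0,0,0]],[[0,4,0],[0,0,0]],[[0,0,0],[0,0,0]]]}}

```text
clock: 20.18
tool_pos: [0.3732, -0.0097, 0.1958]
eef_rot: [0.995, -0.099, 0.0, 0.001]
contact_force: [0.2, 0.1, -0.4]
opening: 0.803
finger_force: 0.0
```

Run:
```python
from h import *
w()
from plant import vision
import cv2
s=vision.snapshot("scene")["img"][130:280,240:390,::-1]
t=vision.snapshot("top")["img"][150:300,170:320,::-1]
z=lambda i:cv2.resize(i,(400,400),interpolation=cv2.INTER_CUBIC)
cv2.imwrite("pics/g4.png",np.hstack([z(t),z(s)]))
```

```text
20.175 travel mm -63.85636561947601 -100.28958849892406 tip 0.10908510036192864 F [ 0.2  0.1 -0.4]
```

View pics/g4.png

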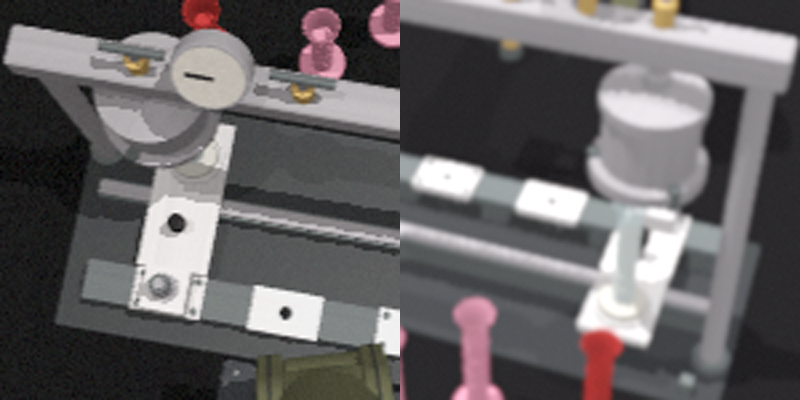

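The top crop shows the pin seated upright on the lug at (160,284) and the robot clear of it. The scene crop shows the receiver upright under the cell, with its foot at (620,300). The grasp height matched home exactly, so I'm handing in.

Run:
```python
from h import *
p=crop(160,284,.127,170,150,400/150);print(p, np.hypot(*(p[:2]-[.48418,.03381])))
from plant import finish_job
print(finish_job())
```

```text
[0.50631951 0.15061317 0.127     ] 0.11888287389969592
the job is handed in; nothing more can be done
None
```

The job is handed in: the carriage is about 119 mm along at the cell's +y place, the pin is home through the lug and index hole and let go, and the receiver stands upright under the cell; the judge's result was not shown.

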